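Fetch and sort a pair of guitar machine heads from a crowded caddy

ROBOT

A 6-joint arm with a two-finger parallel gripper is mounted at the origin on a cart in front of the work surface, level with it; the furniture and walls round the work are solid. World frame = base frame: x ahead of the robot, y to its left, z up, the work surface at z = 0. Lengths are in mm, angles in rad, forces in N, time in s.
With the tool pointing down it reaches from about 275 to 750 mm from the base axis. Payload 10.2 kg.
Tool frame: the origin (TCP) lies at the very end of the fingers, on their centre line; the grasp point (between the pads) lies 19 mm behind it; z points along the fingers, y is the line along which they close (so a half turn about z gives the same grasp; the last joint's range is limited). The gripper opens to 85 mm and grips with 20 to 120 N. Pads are 22 mm wide; open, the fingers measure 114 mm over their backs; the gripper's body (76 mm by 85 mm) begins 54 mm behind the grasp point. The pads swing forward as they close: fully open they stand 13 mm farther back than shut.
Start: joints at [0.97, 0.313, 1.498, -0, 1.331, -0.223], TCP at [193.673, 487.977, 231.294] pointing down, gripper open.
Joint ranges: [-2.94, 2.94], [-0.97, 2.17], [0.19, 2.56], [-1.23, 4.37], [0.02, 3.11], [-2.88, 2.88]. Speed limits (rad/s): [2.39, 2.39, 3.01, 3.14, 3.14, 3.14].

INTERFACE

Orientations are given as a unit quaternion [w, x, y, z].
In Python, from rig import ctrl, optics gives the robot as it stands. The module is installed in compiled form; this text tells all that it offers.
- The arm moves only by the shell command python3 -m handwheel 'ROWS' [FORCE]. ROWS is JSON, a list that holds one entry, the list of rows, each a list of 5 numbers: the gripper command: -1 is fully open, 1 is shut, values between are in proportion, then the shift along the world's x, y, z in units of 50 mm (1.0 is 50 mm), then the turn about the world's z in units of 8 degrees (1.0 is 8 degrees). In form: [[[gripper, tx, ty, tz, twist], ...]]. A call has 1 to 10 rows; each row shifts and turns the commanded pose from where the row before left it; what a row does not reach is not made up. A row lasts 1/10 s, in which the tool goes at most 50 mm and 8.59 degrees, less where a joint would pass 70% of its speed; a pose out of reach is approached as far as the arm can. A call is refused whole if a number of a shift passes 1 or a number of a turn 1, either way. A call with a gripper value outside its range is refused whole. The fingers move at their own pace and stop on an object; FORCE is the grip in N (left out, the last holds). Time passes only in rows, so rows that do not move let the fingers close. It gives the time, the measured TCP pose, the force, the opening and the grip force at its end, in the units of the state.
- ctrl.sense(): the state, without advancing time (a new reading comes with each control period).
- optics.capture(name): name is "scene" or "top"; returns a dict with "img" (420x560x3 uint8, blue, green, red), "K" (3x3 intrinsics, pixels), "R" (3x3) and "t" (3): a world point X has camera coordinates R X + t. Camera axes: x right, y down, z forward; pixel columns grow to the right and rows downward; lengths in mm; the calibration is good to about 2 mm. A picture is of the moment at which its call begins. There is no depth.
- ctrl.finish_job(): hands the job in; it is judged then, once.
The state is a dict: "time_s": time; "joints": joint angles; "dq": joint speeds; "tau": joint torques, N m; "eef_pos": TCP position; "ee_rot": TCP orientation; "force": force on the tool from outside, world axes, zero at the start; "wrist_torque": the same for the moment, N m; "grip_width": opening from 0.0 (shut) to 1.0 (fully open); "grip_force": force on a finger pad.
Only numpy, scipy, OpenCV 4.12 (cv2) and the standard library are available. Lean on these libraries where they do the work, as an engineer would, in place of code of your own. Each camera call takes 0.05 s, during which the arm holds its last target. There are 200 camera calls.

TASK

The guitar is ready for its machine heads, but two bottles stand hard against them in the maple caddy: stand both bottles upright on the black rubber mat first, then lay the left-hand machine head flat in the left bay of the dark two-bay tray and the right-hand one flat in the right bay (left and right as the robot sees them), and last put each bottle back down into its own well in the caddy. A machine head is left-handed when, with its scroll end pointing away from you and its rollers down, its white knobs are on the left; the other is its mirror image. Never let a bottle tip over, and do not knock the mallet or the glue bottle.

Things in the scene. Friction and masses are not known exactly. Their poses are not given: they have to be found in the camera images.
- left_head (a point): left-hand machine head, brass, loose, 90 g, 122 x 41 x 20 mm; centre of its outline, 10.5 mm up. +x: scroll end (other end square); 3 white knobs on +y. Plate: bar 14 mm wide along y = -13.5, 11 to 15 mm up, cogs to 18. Shafts to +y at x = -31, 6, 43, knobs 7 mm thick. Grip across the plate at x = -12.5, y = -13.5 (30 mm free along x between knobs), tips just above slot or bay lips
- right_head (a point): right-hand machine head, mirror image of left_head: scroll end at +x, knobs on the -y side. The point is its outline's centre, 10.5 mm above its underside. Plate 14 mm wide along y = +13.5 mm, 11 to 15 mm above the underside; shafts to -y at x = -31, 6, 43 mm. Grip across the plate at x = -12.5, y = +13.5 mm
- amber_bottle (a point): bigger bottle: amber, black cap, loose, about 130 g; 46 mm wide up to 82 mm, 106 mm high with its cap. Point on its axis 53 mm above its foot, z up. Starts in the caddy's big well. (A lamp shade hangs to its right: world x 0.5 to 0.75, y -0.24 to -0.02, above z = 0.45; keep the arm, elbow too, clear of it)
- white_bottle (a point): smaller bottle: whitish dropper bottle, black cap, loose, about 90 g; 40 mm wide up to 72 mm, 93 mm high with its cap. Point on its axis 46.5 mm above its foot, z up. Starts in the caddy's small well
- caddy: fixed maple block 146 (x) x 221 (y) x 20 mm, origin under its centre. Round wells on x = 0: big, 55 mm wide, y = -77 mm; small, 49 mm wide, y = +30; floors 8 mm above the bench. Slots 134 x 45 mm at y = -22 and +82, floor 15 mm up; a machine head lies in each (which varies), plate on the -y side about 15 mm from a bottle, knobs +y. Tiny screws in dishes are fixed
- parts_tray: fixed dark wooden tray, grey lining, 156 (x) x 144 (y) x 11 mm, origin under its centre. Two bays 144 (x) x 62 (y) mm, floor 6 mm above the bench, lips 5 mm high: left bay centred at y = +35 mm, right bay at y = -35 mm. A machine head lies lengthwise in its bay, either end first
- bench_mat: fixed black rubber mat 80 (x) x 160 (y) x 4 mm, origin under its centre; the bottles fit side by side at y = -40 and +40 mm. The guitar's headstock hangs beside it, edge at world x = 0.435, top at z = 0.10; close a gripper along y there
- mallet: bystander: small mallet, light wood, 76 x 208 x 32 mm, lying in front of the guitar's neck, roughly along y; origin under its centre. Leave it
- glue_bottle (a point): bystander: white glue bottle with an orange spout, 47 mm wide, 130 mm high, standing in front of the guitar's neck; its centre, 65 mm above its foot. Leave it
Mind the look-alikes: they are no part of the job. What is shaped like the part that bears white_bottle but blue is not meant.

How it is judged (in metres and radians):
On the way, in this order (a step that is already met when the one before it is completed fails the run):
1. both bottles stand upright on the rubber mat (x of amber_bottle in the frame of bench_mat between -0.04 and 0.04 m and y of amber_bottle in the frame of bench_mat between -0.08 and 0.08 m and z of amber_bottle in the frame of bench_mat between 0.053 and 0.061 m and angle between each of amber_bottle, white_bottle's own z axis and vertical below 0.1 rad and x of white_bottle in the frame of bench_mat between -0.04 and 0.04 m and y of white_bottle in the frame of bench_mat between -0.08 and 0.08 m and z of white_bottle in the frame of bench_mat between 0.0465 and 0.0545 m), for 0.2 s.
2. each machine head lies flat in its own bay of the tray (x of left_head in the frame of parts_tray between -0.015 and 0.015 m and y of left_head in the frame of parts_tray between 0.02 and 0.05 m and z of left_head in the frame of parts_tray between 0.0135 and 0.0195 m and angle between each of left_head, right_head's own z axis and vertical below 0.07 rad and x of right_head in the frame of parts_tray between -0.015 and 0.015 m and y of right_head in the frame of parts_tray between -0.05 and -0.02 m and z of right_head in the frame of parts_tray between 0.0135 and 0.0195 m), for 0.2 s.
At the end, for the whole second after the job is handed in: each machine head flat in its own-hand bay (outline centre within 15 mm of the bay centre along and across, 3 mm in height, 4 degrees of level); each bottle in its own well (within 8 mm of its centre along and across, foot within 3 mm of the floor, upright within 4.5 degrees) (all of step 2 and x of amber_bottle in the frame of caddy between -0.008 and 0.008 m and y of amber_bottle in the frame of caddy between -0.085 and -0.069 m and z of amber_bottle in the frame of caddy between 0.058 and 0.064 m and angle between each of amber_bottle, white_bottle's own z axis and vertical below 0.08 rad and x of white_bottle in the frame of caddy between -0.008 and 0.008 m and y of white_bottle in the frame of caddy between 0.022 and 0.038 m and z of white_bottle in the frame of caddy between 0.0515 and 0.0575 m); the robot touches nothing.
It fails at once if a bottle has tipped over (angle between any of amber_bottle, white_bottle's own z axis and vertical above 0.5 rad).
It fails at once if the mallet or the glue bottle was knocked (distance of any of mallet, glue_bottle from where it was at the start of the episode above 0.02 m).
It also fails if it takes over 144 s, if anything falls off the work surface, if the arm or the gripper's body presses on something with over 40 N, if the wrist force passes 120 N, or if a joint passes its speed limit or range.

## Working session

There is one attempt and no reset: what is moved stays moved. The work goes in short steps, Python scripts to look and compute and a shell command to move; the robot and the scene stay as the last step left them, time stands still between calls to the robot, and variables do not carry over. Pictures are saved under pics/ and viewed, at most 14 in all, crops included, and the job is handed in when it is done.

```bash
mkdir -p pics; cat > h.py <<'E'
import numpy as np,cv2
from rig import ctrl,optics
def cap(n):
    return optics.capture(n)
def ray(c,u,v,z):
    K,R,t=[np.array(c[k],float) for k in('K','R','t')]
    t=t.reshape(3); o=-R.T@t; d=R.T@np.linalg.inv(K)@[u,v,1]
    return o+d*(z-o[2])/d[2]
def proj(c,X):
    p=np.array(c['K'])@(np.array(c['R'])@np.array(X,float)+np.array(c['t']).reshape(3)); return p[:2]/p[2]
E
python3 - <<'E'
from h import *
import pickle
for n in('scene','top'):
    c=cap(n); pickle.dump(c,open(n+'.pkl','wb')); cv2.imwrite(f'pics/{n}0.png',cv2.resize(c['img'],(800,600)))
    R=np.array(c['R']);print(n,c['K'],-R.T@np.array(c['t']).reshape(3),R[2])
s=ctrl.sense();print(s['eef_pos'],s['ee_rot'],s['time_s'],s['grip_width'])
E
```

```text
scene [[533.82527307   0.         273.26646613]
 [  0.         533.82527307 207.24325819]
 [  0.           0.           1.        ]] [-140.70564909 -386.6957151   864.10689585] [ 0.56452879  0.48974311 -0.66442376]
top [[381.497769     0.         281.33080914]
 [  0.         381.497769   214.13530044]
 [  0.           0.           1.        ]] [ 450.72440357  172.84972219 1016.77228785] [ 0.04672414 -0.00800068 -0.99887579]
[193.53532756 487.7899973  230.8049272 ] [-2.32226004e-04  1.87785207e-01  9.82209957e-01 -5.12408226e-04] 0.1 0.9989082828810169
```

View pics/scene0.png

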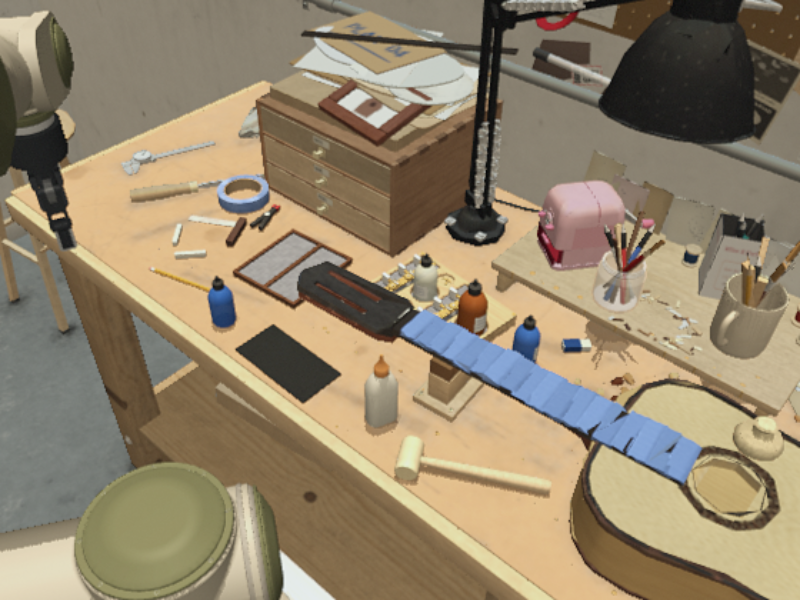

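View pics/top0.png

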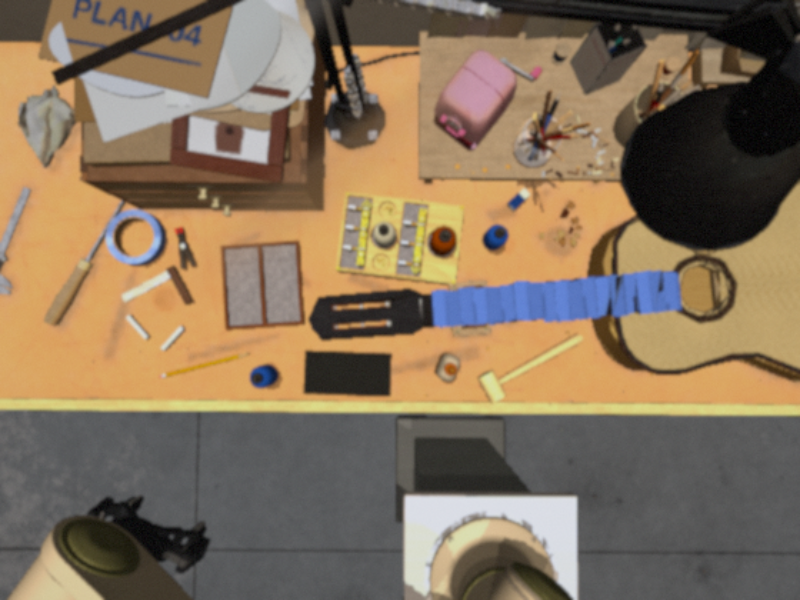

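The top view shows: white bottle (384,234), amber bottle (443,240), caddy (400,240), tray (262,285), mat (347,373). Look-alikes: blue bottles at (496,237) and (263,377), and the white glue bottle with an orange spout at (448,367). The mallet is at about (530,370). The whitish bottle with a black cap and the amber one, both in the caddy, are the ones I want. I'll check this in close crops.

```bash
python3 - <<'E'
from h import *
import pickle
t=pickle.load(open('top.pkl','rb'));s=pickle.load(open('scene.pkl','rb'))
a=t['img'][125:205,225:335]; cv2.imwrite('pics/c1.png',cv2.resize(a,None,fx=7,fy=7,interpolation=cv2.INTER_CUBIC))
a=t['img'][160:285,150:280]; cv2.imwrite('pics/c2.png',cv2.resize(a,None,fx=4.8,fy=4.8,interpolation=cv2.INTER_CUBIC)[:600])
a=s['img'][165:260,245:375]; cv2.imwrite('pics/c3.png',cv2.resize(a,None,fx=6,fy=6,interpolation=cv2.INTER_CUBIC))
E
```

```text
(no output)
```

View pics/c1.png

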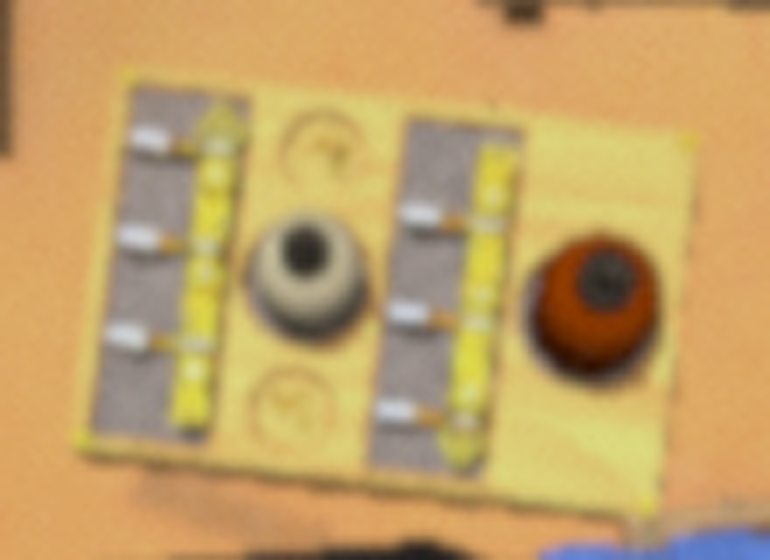

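View pics/c2.png

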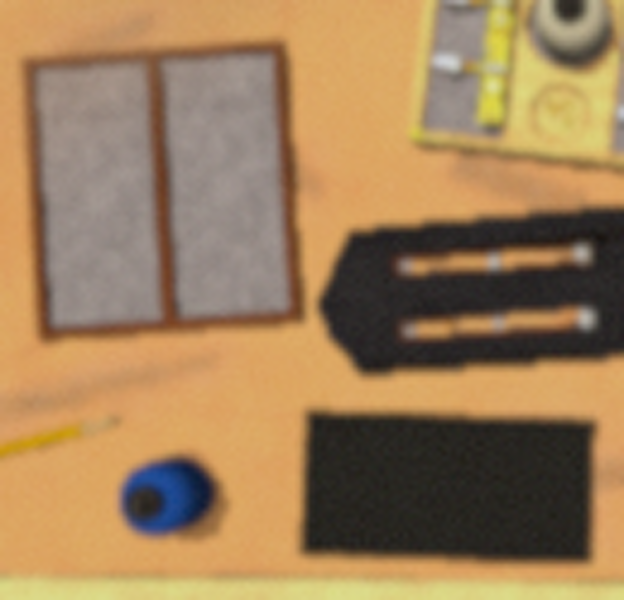

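View pics/c3.png

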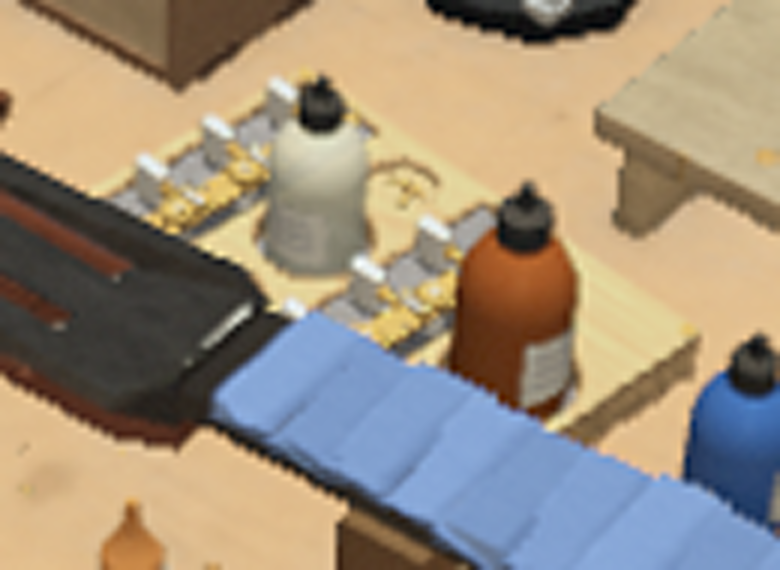

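The crops confirm the choice. In c1 the caddy corners are at (128,75), (690,138), (650,510), (82,450), with the white bottle at (308,280) and the amber one at (595,310). The left slot's head has its scroll end up (away) and its knobs left, so it is left_head. The other slot's head has its scroll end down and knobs left, so it is right_head. In c2 the tray corners are at (25,62), (283,43), (301,318), (42,338), and the mat corners at (308,411), (594,423), (590,561), (303,551).

```bash
python3 - <<'E'
from h import *
import pickle
t=pickle.load(open('top.pkl','rb'))
c1=lambda a,b:((a+.5)/7-.5+225,(b+.5)/7-.5+125)
c2=lambda a,b:((a+.5)/4.8-.5+150,(b+.5)/4.8-.5+160)
def rect(n,pts,z,lx,ly):
    # order: TL(+x+y) TR(+x,-y) BR(-x,-y) BL(-x,+y)
    W=np.array([ray(t,*p,z)[:2] for p in pts]); L=np.array([[lx,ly],[lx,-ly],[-lx,-ly],[-lx,ly]])/2
    w=W[:,0]+1j*W[:,1]; l=L[:,0]+1j*L[:,1]; c=w.mean(); a=np.angle(((w-c)*l.conj()).sum()); r=abs(w-c-l*np.exp(1j*a))
    print(n,np.round([c.real,c.imag],1),'yaw deg',np.degrees(a).round(2),'res',r.round(1)); return c,a
c,a=rect('caddy',[c1(*p) for p in((128,75),(690,138),(650,510),(82,450))],20,146,221)
g=lambda c,a,x,y:np.round([(c+(x+1j*y)*np.exp(1j*a)).real,(c+(x+1j*y)*np.exp(1j*a)).imag],1)
print('amber',g(c,a,0,-77),'white',g(c,a,0,30),'Lgrip',g(c,a,-12.5,82-13.5),'Rgrip',g(c,a,12.5,-22-13.5))
k,b=rect('tray',[c2(*p) for p in((25,62),(283,43),(301,318),(42,338))],11,156,144)
print('Lplace',g(k,b,-12.5,35-13.5),'Rplace',g(k,b,12.5,-35-13.5))
k,b=rect('mat',[c2(*p) for p in((308,411),(594,423),(590,561),(303,551))],4,80,160)
print(g(k,b,0,40),g(k,b,0,-40))
print('cap white',ray(t,*c1(305,248),101),'amber',ray(t,*c1(605,283),114))
# heads direct: plate ends z=30 (own 15 up + 15)
for n,p,q in(('L',(220,108),(190,428)),('R',(495,148),(460,465))):
    P,Q=ray(t,*c1(*p),31),ray(t,*c1(*q),31);print(n,P[:2],Q[:2],(P+Q)[:2]/2,np.linalg.norm(P-Q))
for p in((150,140),(138,238),(127,335),(420,214),(407,313),(397,410)):print(ray(t,*c1(*p),34)[:2].round(1),end=' ')
for p in((214,145),(207,243),(197,342),(487,222),(478,321),(467,418)):print('cog',ray(t,*c1(*p),33)[:2].round(1),end=' ')
E
```

```text
caddy [623.1 169.7] yaw deg -5.74 res [4.5 4.1 4.5 3.5]
amber [615.4  93.1] white [626.1 199.5] Lgrip [617.5 239.1] Rgrip [632.  133.1]
tray [534.9 423.2] yaw deg 4.87 res [2.1 2.  2.3 2. ]
Lplace [520.6 443.6] Rplace [551.4 376. ]
mat [373.4 264.5] yaw deg -1.57 res [1.7 2.8 2.2 2.4]
[374.5 304.5] [372.3 224.5]
cap white [624.31302955 198.63406174 101.        ] amber [610.95092264  95.95596405 114.        ]
L [689.81861613 232.85273385] [569.89371238 242.47356321] [629.85616425 237.66314853] 120.31019448662047
R [675.92331887 130.20915725] [557.1544373  142.28036806] [616.53887809 136.24476266] 119.38074115788278
[676.8 258.5] [640.1 262.4] [603.9 266. ] [650.2 158. ] [613.2 162.5] [577.  165.8] cog [675.4 234.8] cog [638.7 236.9] cog [601.7 240.2] cog [647.7 133.1] cog [610.6 136.1] cog [574.4 139.9]
```

```bash
python3 -m handwheel '[[[-1,0.6,-0.4,0,0.2],[-1,0.6,-0.4,0,0.2],[-1,0.6,-0.4,0,0.2],[-1,0.6,-0.4,0,0.2],[-1,0.6,-0.4,0,0.2],[-1,0.6,-0.4,0,0.2],[-1,0.6,-0.4,0,0.2],[-1,0.6,-0.4,0,0.2],[-1,0.6,-0.4,0,0.2],[-1,0.6,-0.4,0,0.2]]]' 40
```

```text
time_s: 1.1
eef_pos: [494.7, 286.9, 231.0]
ee_rot: [-0.0, 0.049, 0.999, -0.0]
force: [-0.2, 0.5, -0.0]
grip_width: 1.003
grip_force: 0.0
```

```bash
python3 -m handwheel '[[[-1,0.44,-0.29,-0.3,0],[-1,0.44,-0.29,-0.3,0],[-1,0.44,-0.29,-0.3,0],[-1,0.44,-0.29,-0.3,0],[-1,0.44,-0.29,-0.3,0],[-1,0.42,-0.31,-0.3,0],[-1,0,0,0,0]]]' 40
python3 - <<'E'
from h import *
for n in('scene','top'):
    c=cap(n); u,v=(proj(c,[625,170,60])).astype(int); u=min(max(u,75),485);v=min(max(v,60),360)
    cv2.imwrite(f'pics/w_{n}.png',cv2.resize(c['img'][v-60:v+60,u-75:u+75],None,fx=2.6,fy=2.6,interpolation=cv2.INTER_CUBIC))
a=[cv2.imread(f'pics/w_{n}.png') for n in('scene','top')];cv2.imwrite('pics/w.png',np.hstack(a))
E
```

```text
time_s: 1.8
eef_pos: [625.4, 197.6, 138.0]
ee_rot: [-0.002, 0.051, 0.999, -0.001]
force: [-0.3, 1.7, -0.6]
grip_width: 0.998
grip_force: 0.0
```

View pics/w.png

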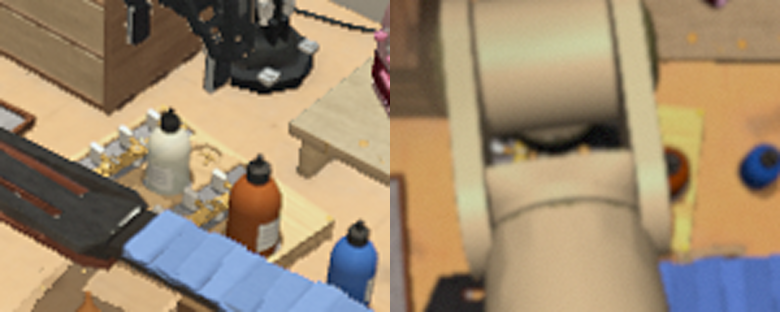

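The left half (scene view) shows the fingers at (137,30) and (213,80), straddling the white bottle's axis (cap at (170,118)). In the right half the arm hides the spot from the top camera. I'll descend.

```bash
python3 -m handwheel '[[[-1,0,0.02,-0.4,0],[-1,0,0,-0.4,0],[-1,0,0,-0.4,0],[-1,0,0,-0.3,0],[-1,0,0,-0.3,0],[-1,0,0,-0.06,0],[-1,0,0,0,0]]]' 40; python3 -m handwheel '[[[0.3,0,0,0,0],[0.3,0,0,0,0],[0.3,0,0,0,0],[0.3,0,0,0,0],[0.3,0,0,0,0],[0.3,0,0,0,0],[0.3,0,0,0,0],[0.3,0,0,0,0]]]' 40
```

```text
time_s: 2.6
eef_pos: [624.6, 201.1, 48.3]
ee_rot: [-0.0, 0.049, 0.999, -0.0]
force: [0.1, -0.3, 0.5]
grip_width: 1.0
grip_force: 0.0
time_s: 3.4
eef_pos: [625.1, 201.0, 49.1]
ee_rot: [0.001, 0.049, 0.999, 0.0]
force: [-1.2, -0.5, 5.4]
grip_width: 0.439
grip_force: 40.5
```

```bash
python3 -m handwheel '[[[0.3,0,0,0.1,0],[0.3,0,0,0.3,0],[0.3,0,0,0.5,0],[0.3,0,0,0.5,0],[0.3,0,0,0.5,0],[0.3,0,0,0.5,0],[0.3,0,0,0.3,0],[0.3,0,0,0.1,0],[0.3,0,0,0,0]]]' 40;  python3 -m handwheel '[[[0.3,-0.2,0.1,0,0],[0.3,-0.4,0.2,0,0],[0.3,-0.6,0.26,0,0],[0.3,-0.7,0.3,0,0],[0.3,-0.8,0.34,0,0],[0.3,-0.7,0.3,0,0],[0.3,-0.7,0.3,0,0],[0.3,-0.5,0.24,0,0],[0.3,-0.3,0.12,0,0],[0.3,-0.14,0.06,0,0]]]'
python3 - <<'E'
from h import *
cv2.imwrite('pics/m.png',cap('scene')['img'][150:330,100:340].repeat(3,0).repeat(3,1))
E
```

```text
time_s: 4.3
eef_pos: [624.7, 201.0, 189.0]
ee_rot: [0.0, 0.049, 0.999, 0.0]
force: [-0.1, 0.5, -1.4]
grip_width: 0.44
grip_force: 40.3
time_s: 5.3
eef_pos: [371.7, 312.3, 187.9]
ee_rot: [-0.0, 0.049, 0.999, -0.0]
force: [-0.4, 0.7, -1.4]
grip_width: 0.437
grip_force: 40.3
```

View pics/m.png

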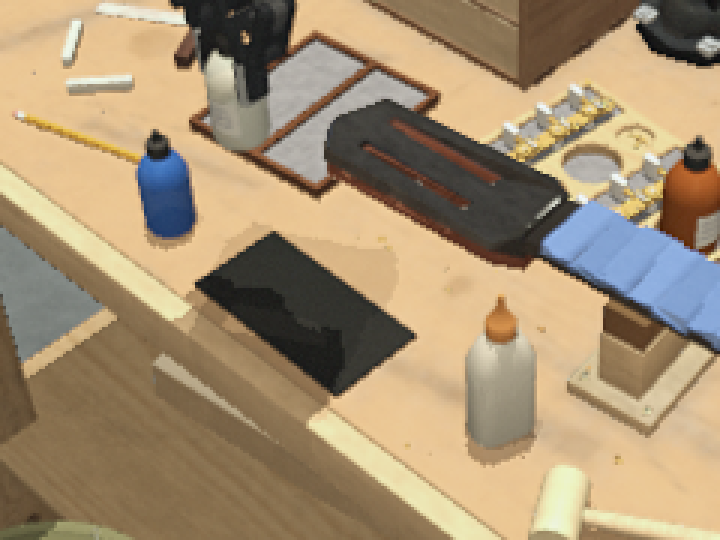

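The picture shows the bottle upright in the gripper at (235,100), with the mat at (305,310). I'll lower it, staying clear of the blue bottle at (165,190).

```bash
python3 -m handwheel '[[[0.3,0,0,-0.2,0],[0.3,0,0,-0.4,0],[0.3,0,0,-0.5,0],[0.3,0,0,-0.5,0],[0.3,0,0,-0.5,0],[0.3,0,0,-0.4,0],[0.3,0,0,-0.2,0],[0.3,0,0,-0.06,0],[0.3,0,0,-0.04,0],[0.3,0,0,0,0]]]'
```

```text
time_s: 6.35
eef_pos: [373.2, 312.1, 48.8]
ee_rot: [0.0, 0.049, 0.999, 0.0]
force: [-0.8, -0.1, -0.3]
grip_width: 0.437
grip_force: 40.3
```

```bash
python3 -m handwheel '[[[0.3,0,0,-0.04,0],[0.3,0,0,-0.02,0],[0.3,0,0,-0.02,0],[0.3,0,0,0,0]]]'; python3 -m handwheel '[[[-0.1,0,0,0,0],[-0.3,0,0,0,0],[-0.5,0,0,0,0],[-0.5,0,0,0,0],[-0.5,0,0,0.2,0],[-0.5,0,0,0.5,0],[-0.5,0,0,0.7,0],[-0.5,0,0,0.7,0],[-0.5,0,0,0.5,0],[-0.5,0,0,0,0]]]'
```

```text
time_s: 6.75
eef_pos: [373.0, 312.1, 45.0]
ee_rot: [0.0, 0.049, 0.999, 0.0]
force: [-1.0, -1.9, 6.0]
grip_width: 0.439
grip_force: 41.0
time_s: 7.75
eef_pos: [373.9, 312.7, 178.2]
ee_rot: [0.003, 0.049, 0.999, 0.002]
force: [-0.1, 0.1, -0.1]
grip_width: 0.748
grip_force: 0.0
```

```bash
python3 -m handwheel '[[[-1,0.3,-0.28,0,0],[-1,0.5,-0.46,0,0],[-1,0.6,-0.55,0,0],[-1,0.6,-0.55,0,0],[-1,0.6,-0.55,0,0],[-1,0.6,-0.55,0,0],[-1,0.6,-0.55,0,0],[-1,0.5,-0.46,0,0],[-1,0.3,-0.28,0,0],[-1,0.18,-0.14,0,0]]]'; python3 -m handwheel '[[[-1,0,0,0,0]]]'
python3 - <<'E'
from h import *
c=cap('scene');i=c['img'][100:300,130:390]
cv2.imwrite('pics/a.png',cv2.resize(i,None,fx=3,fy=3,interpolation=cv2.INTER_CUBIC))
E
```

```text
time_s: 8.75
eef_pos: [612.3, 92.1, 173.5]
ee_rot: [-0.001, 0.05, 0.999, -0.0]
force: [0.3, 0.3, 0.4]
grip_width: 1.001
grip_force: 0.0
time_s: 8.85
eef_pos: [611.9, 92.9, 173.7]
ee_rot: [-0.0, 0.05, 0.999, -0.0]
force: [0.2, 0.1, 0.7]
grip_width: 0.998
grip_force: 0.0
```

View pics/a.png

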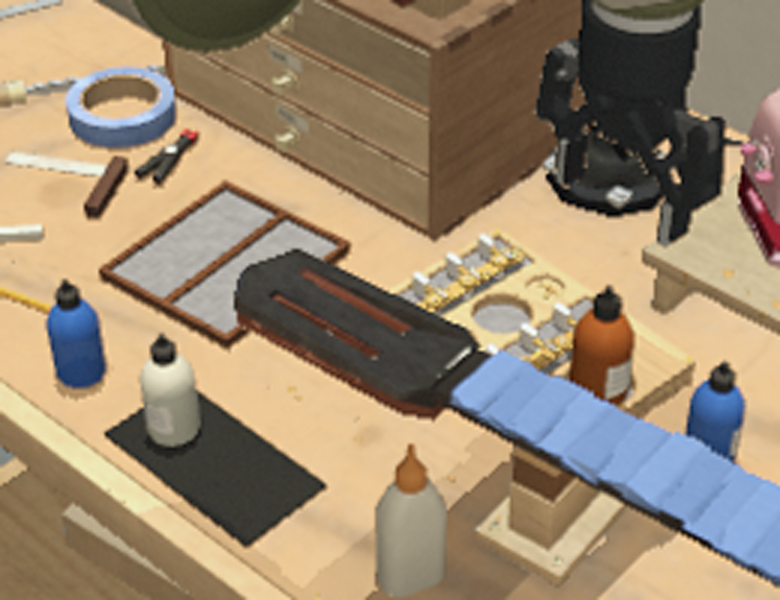

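The white bottle stands upright on the mat at (170,400). The gripper is above the amber bottle (605,350). The blue bottle (715,415) is close to the right finger, so I'll descend with a narrower opening.

```bash
python3 -m handwheel '[[[-0.5,0.02,0.03,0,0],[-0.5,0,0,0,0],[-0.5,0,0,-0.3,0],[-0.5,0,0,-0.4,0],[-0.5,0,0,-0.4,0],[-0.5,0,0,-0.4,0],[-0.5,0,0,-0.4,0],[-0.5,0,0,-0.3,0],[-0.5,0,0,-0.07,0],[-0.5,0,0,0,0]]]'; python3 -m handwheel '[[[0.2,0,0,0,0],[0.2,0,0,0,0],[0.2,0,0,0,0],[0.2,0,0,0,0],[0.2,0,0,0,0],[0.2,0,0,0,0]]]' 45
```

```text
time_s: 9.9
eef_pos: [612.6, 95.2, 60.9]
ee_rot: [-0.0, 0.049, 0.999, 0.0]
force: [0.4, 0.3, -0.0]
grip_width: 0.751
grip_force: 0.0
time_s: 10.5
eef_pos: [613.4, 95.1, 62.3]
ee_rot: [0.001, 0.049, 0.999, 0.0]
force: [-1.4, 0.6, 5.5]
grip_width: 0.492
grip_force: 45.3
```

```bash
python3 -m handwheel '[[[0.2,0,0,0.1,0],[0.2,0,0,0.3,0],[0.2,0,0,0.5,0],[0.2,0,0,0.5,0],[0.2,0,0,0.5,0],[0.2,0,0,0.4,0],[0.2,0,0,0.3,0],[0.2,0,0,0.1,0],[0.2,0,0,0,0]]]';  python3 -m handwheel '[[[0.2,-0.2,0.1,0,0],[0.2,-0.4,0.2,0,0],[0.2,-0.6,0.3,0,0],[0.2,-0.7,0.35,0,0],[0.2,-0.7,0.35,0,0],[0.2,-0.7,0.35,0,0],[0.2,-0.6,0.32,0,0],[0.2,-0.5,0.25,0,0],[0.2,-0.3,0.15,0,0],[0.2,-0.1,0.05,0,0]]]'
```

```text
time_s: 11.4
eef_pos: [612.8, 95.0, 196.7]
ee_rot: [0.001, 0.049, 0.999, 0.0]
force: [-1.1, 1.7, -2.3]
grip_width: 0.493
grip_force: 45.9
time_s: 12.4
eef_pos: [371.6, 216.4, 195.6]
ee_rot: [-0.0, 0.049, 0.999, -0.0]
force: [-0.2, 0.1, -0.5]
grip_width: 0.495
grip_force: 45.9
```

```bash
python3 -m handwheel '[[[0.2,0,0,-0.2,0],[0.2,0,0,-0.4,0],[0.2,0,0,-0.5,0],[0.2,0,0,-0.5,0],[0.2,0,0,-0.5,0],[0.2,0,0,-0.3,0],[0.2,0,0,-0.2,0],[0.2,0,0,-0.05,0],[0.2,0,0,0,0]]]'
```

```text
time_s: 13.3
eef_pos: [373.1, 215.8, 63.2]
ee_rot: [-0.0, 0.049, 0.999, -0.0]
force: [0.5, -0.7, -0.9]
grip_width: 0.49
grip_force: 45.9
```

```bash
python3 -m handwheel '[[[0.2,0,0,-0.06,0],[0.2,0,0,-0.03,0],[0.2,0,0,-0.01,0],[0.2,0,0,0,0]]]'; python3 -m handwheel '[[[-0.1,0,0,0,0],[-0.3,0,0,0,0],[-0.5,0,0,0,0],[-0.5,0,0,0,0],[-0.5,0,0,0.2,0],[-0.5,0,0,0.5,0],[-0.5,0,0,0.6,0],[-0.5,0,0,0.6,0],[-0.5,0,0,0.3,0],[-0.5,0,0,0,0]]]'
```

```text
time_s: 13.7
eef_pos: [372.8, 216.0, 58.5]
ee_rot: [0.0, 0.049, 0.999, 0.0]
force: [-0.5, 1.2, -1.5]
grip_width: 0.489
grip_force: 45.9
time_s: 14.7
eef_pos: [373.6, 216.3, 170.6]
ee_rot: [0.002, 0.049, 0.999, 0.001]
force: [-0.8, -0.1, -0.4]
grip_width: 0.747
grip_force: 0.0
```

```bash
python3 - <<'E'
from h import *
import pickle
c=cap('top');pickle.dump(c,open('top2.pkl','wb'));s=cap('scene')
a=cv2.resize(c['img'][125:205,225:335],None,fx=7,fy=7,interpolation=cv2.INTER_CUBIC)[:,:600]
b=cv2.resize(s['img'][220:320,140:270],(200,154),interpolation=cv2.INTER_AREA)
o=np.zeros((560,800,3),np.uint8);o[:,:600]=a;o[:154,600:]=b
cv2.imwrite('pics/t2.png',o)
E
```

```text
(no output)
```

View pics/t2.png

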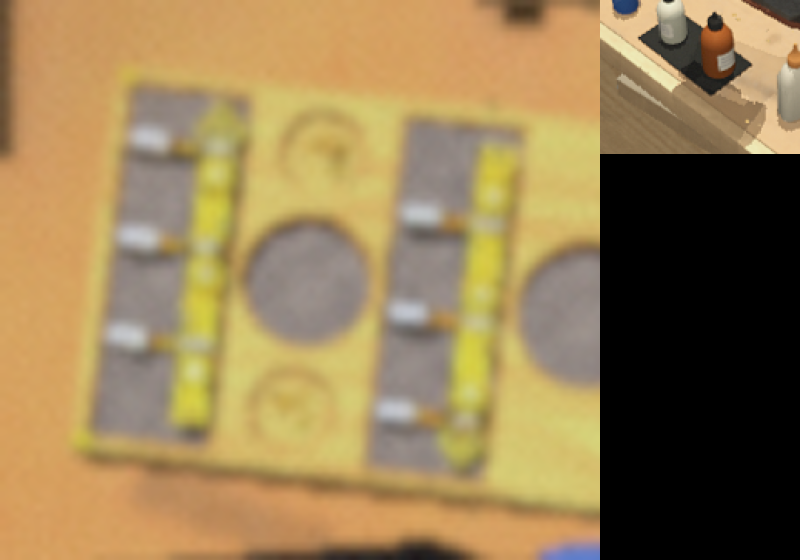

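Both bottles stand upright on the mat (inset at (670,25) and (715,50)), and the heads have not moved. Next is left_head, gripped between crop rows 238 and 335.

```bash
python3 -m handwheel '[[[0.3,0.4,0.04,0,0],[0.3,0.6,0.05,0,0],[0.3,0.7,0.06,0,0],[0.3,0.7,0.06,0,0],[0.3,0.7,0.06,0,0],[0.3,0.7,0.06,0,0],[0.3,0.6,0.05,0,0],[0.3,0.4,0.04,0,0],[0.3,0.12,0.02,0,0],[0.3,0,0,0,0]]]';  python3 -m handwheel '[[[0.3,0,0,-0.3,0],[0.3,0,0,-0.5,0],[0.3,0,0,-0.5,0],[0.3,0,0,-0.4,0],[0.3,0,0,-0.3,0],[0.3,0,0,-0.1,0],[0.3,0,0,0,0]]]'
python3 - <<'E'
from h import *
c=cap('scene');i=c['img'][140:230,245:345]
cv2.imwrite('pics/l.png',cv2.resize(i,None,fx=6,fy=6,interpolation=cv2.INTER_CUBIC))
E
```

```text
time_s: 15.8
eef_pos: [618.3, 237.9, 166.7]
ee_rot: [-0.001, 0.049, 0.999, -0.0]
force: [0.2, 0.3, -0.7]
grip_width: 0.348
grip_force: 0.0
time_s: 16.5
eef_pos: [618.3, 238.0, 63.2]
ee_rot: [-0.0, 0.049, 0.999, -0.0]
force: [-0.6, 0.0, 0.9]
grip_width: 0.349
grip_force: 0.0
```

View pics/l.png

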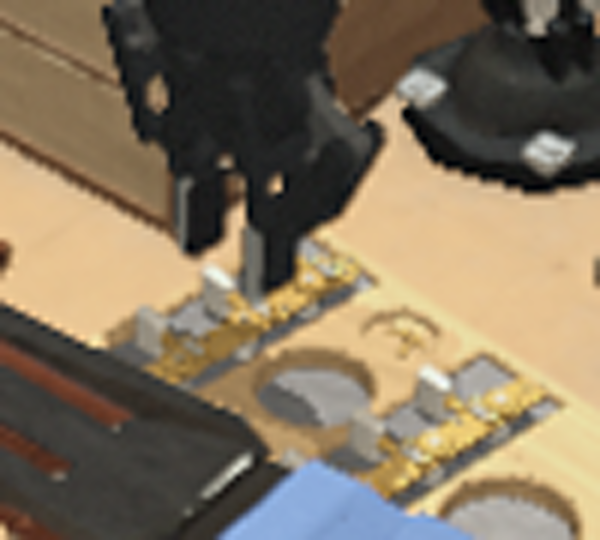

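The fingers at (200,240) and (270,280) hang over the plate. The knobs on either side of the gap are at (150,325) and (217,283). A quick projection check before descending.

```bash
python3 - <<'E'
from h import *
import pickle
s=pickle.load(open('scene.pkl','rb'))
g=lambda X:((proj(s,X)-[245,140])*6).round(0)
print('mid knobs z35 measured (183,304):',g([618.3,263.5,32]), g([622,263.5,32]),'TCP',g([618.3,238,63]))
E
```

```text
mid knobs z35 measured (183,304): [186. 300.] [192. 295.] TCP [236. 267.]
```

```bash
python3 -m handwheel '[[[0.3,0,0,-0.2,0],[0.3,0,0,-0.2,0],[0.3,0,0,-0.2,0],[0.3,0,0,-0.16,0],[0.3,0,0,-0.06,0],[0.3,0,0,0,0],[0.3,0,0,0,0]]]'
```

```text
time_s: 17.25
eef_pos: [618.9, 238.0, 22.6]
ee_rot: [0.0, 0.049, 0.999, 0.0]
force: [0.0, -0.2, -0.0]
grip_width: 0.348
grip_force: 0.0
```

```bash
python3 -m handwheel '[[[1,0,0,0,0],[1,0,0,0,0],[1,0,0,0,0],[1,0,0,0,0],[1,0,0,0,0],[1,0,0,0,0]]]' 40;  python3 -m handwheel '[[[1,0,0,0.1,0],[1,0,0,0.3,0],[1,0,0,0.4,0],[1,0,0,0.4,0],[1,0,0,0.3,0],[1,0,0,0,0]]]'
python3 - <<'E'
from h import *
c=cap('scene');i=c['img'][120:220,235:345]
cv2.imwrite('pics/l2.png',cv2.resize(i,None,fx=5,fy=5,interpolation=cv2.INTER_CUBIC))
E
```

```text
time_s: 17.85
eef_pos: [619.0, 238.1, 22.9]
ee_rot: [0.001, 0.049, 0.999, 0.0]
force: [-1.1, 0.1, 5.1]
grip_width: 0.145
grip_force: 39.4
time_s: 18.45
eef_pos: [619.7, 238.2, 100.1]
ee_rot: [0.002, 0.049, 0.999, 0.0]
force: [-0.4, 0.3, -1.1]
grip_width: 0.14
grip_force: 39.1
```

View pics/l2.png

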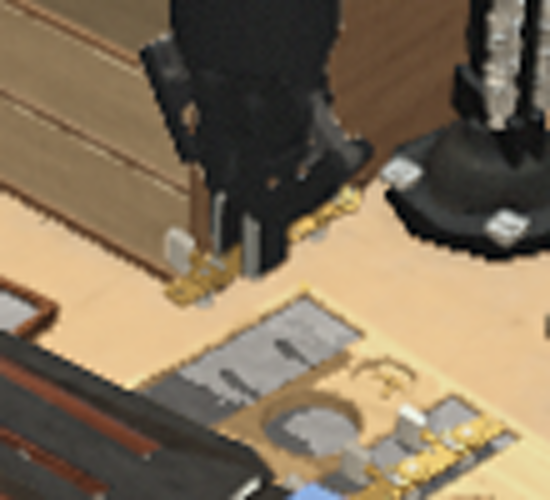

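left_head is level in the gripper at (265,245) and its slot is empty. I'll move back in x first, clear of the drawers, then left with the turn.

```bash
python3 -m handwheel '[[[1,-0.3,0,0,0],[1,-0.5,0.1,0,0],[1,-0.5,0.2,0,0.1],[1,-0.4,0.4,0,0.2],[1,-0.2,0.6,0,0.2],[1,-0.08,0.7,0,0.2],[1,0,0.7,0,0.2],[1,0,0.7,0,0.2],[1,0,0.5,0,0.2],[1,0,0.2,0,0]]]'; python3 -m handwheel '[[[1,0,0,-0.2,0],[1,0,0,-0.4,0],[1,0,0,-0.4,0],[1,0,0,-0.2,0],[1,0,0,-0.1,0],[1,0,0,0,0]]]'
python3 - <<'E'
from h import *
c=cap('top');i=c['img'][160:240,140:230]
cv2.imwrite('pics/tr.png',cv2.resize(i,None,fx=6,fy=6,interpolation=cv2.INTER_CUBIC))
E
```

```text
time_s: 19.5
eef_pos: [518.6, 444.6, 95.7]
ee_rot: [-0.001, -0.043, 0.999, -0.0]
force: [-0.6, -1.1, -0.8]
grip_width: 0.136
grip_force: 39.8
time_s: 20.1
eef_pos: [519.8, 442.3, 31.9]
ee_rot: [-0.0, -0.041, 0.999, -0.0]
force: [-0.1, 0.9, -1.5]
grip_width: 0.131
grip_force: 39.8
```

View pics/tr.png

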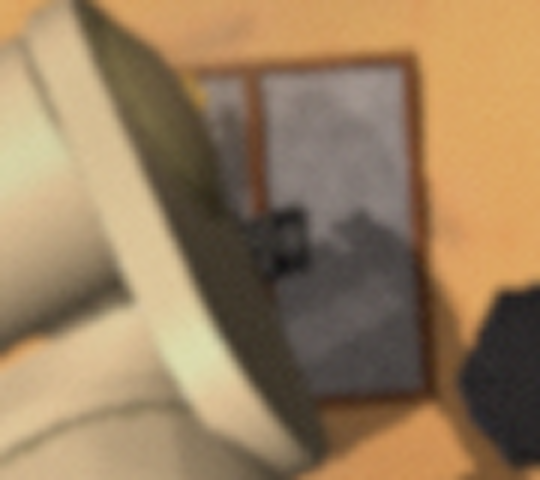

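The scroll end of left_head is at (195,92), inside the bay's upper lip. I'll lower it.

```bash
python3 -m handwheel '[[[1,0,0,-0.15,0],[1,0,0,-0.1,0],[1,0,0,-0.06,0],[1,0,0,-0.04,0],[1,0,0,0,0]]]'
```

```text
time_s: 20.65
eef_pos: [523.4, 442.6, 21.2]
ee_rot: [0.004, -0.041, 0.999, 0.001]
force: [-2.3, -14.7, 32.1]
grip_width: 0.138
grip_force: 61.5
```

```bash
python3 -m handwheel '[[[1,0,0,0.2,0],[1,0,0,0.1,0],[1,0,0,0,0]]]'
python3 - <<'E'
from h import *
t=cap('top');c=cap('scene');i=cv2.resize(c['img'][140:230,150:260],None,fx=5,fy=5,interpolation=cv2.INTER_CUBIC)
j=cv2.resize(t['img'][160:250,150:190],None,fx=5,fy=5,interpolation=cv2.INTER_CUBIC)
cv2.imwrite('pics/l3.png',np.hstack([i,j]))
E
```

```text
time_s: 20.95
eef_pos: [519.8, 443.2, 30.3]
ee_rot: [0.0, -0.042, 0.999, 0.0]
force: [0.5, 0.3, -1.1]
grip_width: 0.134
grip_force: 49.3
```

View pics/l3.png

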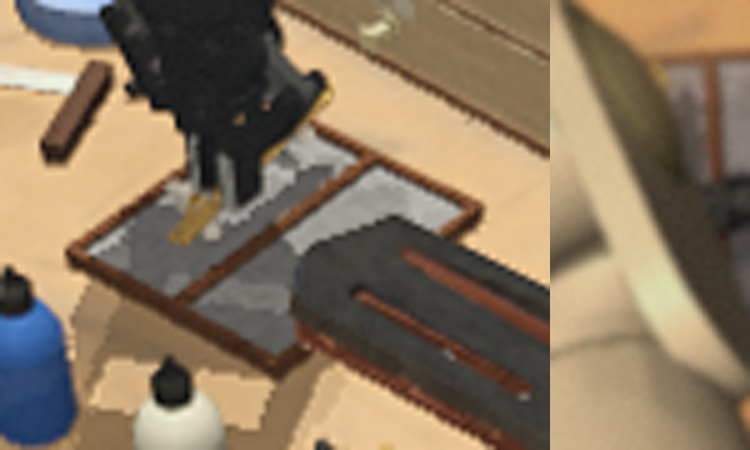

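The held head looks tilted: its square end is at (180,240) and its scroll end at (325,95). I'll quantify this against a projected model.

```bash
python3 - <<'E'
from h import *
import pickle
from scipy.spatial.transform import Rotation as Ro
from scipy.optimize import least_squares
s=pickle.load(open('scene.pkl','rb'))
def model(tcp,yaw,pitch,roll,gx,dz,off):
    R=Ro.from_euler('ZYX',[yaw,pitch,roll],degrees=True)
    P=np.array([[-61,-13.5,13],[61,-13.5,13]])-[gx,-13.5,7]
    return np.array([(proj(s,np.array(tcp)+[0,0,dz]+R.apply(p))-off)*5 for p in P]).round(0).tolist()
print('l2 seen (180,290)(355,195)',model([619.7,238.2,100],-5.7,0,0,-12.5,0,[235,120]))
for p in(-10,-5,0,5,10):print(p,'l3 seen (180,240)(325,95)',model([519.8,443.2,30.3],4.8,p,0,-12.5,0,[150,140]))
E
python3 - <<'E'
import cv2,sys
sys.path.insert(0,'.')
a=cv2.imread('pics/l3.png')[:,:550]
import numpy as np
m=(a[:,:,2]>140)&(a[:,:,0]<90)&(a[:,:,1]>110)
m=m.astype('uint8');n,l,st,ce=cv2.connectedComponentsWithStats(m)
for k in range(1,n):
    if st[k,4]>80:print(st[k],ce[k].round())
E
```

```text
l2 seen (180,290)(355,195) [[173.0, 293.0], [361.0, 186.0]]
-10 l3 seen (180,240)(325,95) [[162.0, 245.0], [322.0, 94.0]]
-5 l3 seen (180,240)(325,95) [[161.0, 238.0], [325.0, 102.0]]
0 l3 seen (180,240)(325,95) [[161.0, 231.0], [327.0, 112.0]]
5 l3 seen (180,240)(325,95) [[161.0, 224.0], [328.0, 121.0]]
10 l3 seen (180,240)(325,95) [[161.0, 216.0], [328.0, 132.0]]
[286   0  36  19 157] [304.   8.]
[467   0  83  44 156] [513.  26.]
[323  19  38  23 184] [341.  28.]
[376  48  36  21 200] [394.  58.]
[452  48  15  10  90] [459.  53.]
[413  67 137  79 784] [480. 104.]
[309  82  23  45 203] [320. 103.]
[266 144  19  19 102] [274. 153.]
[367 147 118  69 163] [430. 179.]
[183 197  29  45 359] [199. 218.]
[ 65 204  65  47  81] [ 95. 227.]
[ 81 272  41  50 109] [108. 295.]
[ 83 328  76  64 354] [102. 365.]
[193 352  87  80 541] [237. 379.]
[ 231  354  107   96 1773] [282. 413.]
[  48  397   85   53 1048] [ 92. 429.]
```

The head appears pitched by about 10° with the square end low; it slipped in the tips during the move or the press. It is over its bay, so I'll lower it to light contact and release it, so that it settles flat on the floor.

```bash
python3 -m handwheel '[[[1,0,0,-0.06,0],[1,0,0,-0.04,0],[1,0,0,0,0]]]' 25;python3 -m handwheel '[[[1,0,0,-0.04,0],[1,0,0,-0.02,0],[1,0,0,0,0]]]' 25; 
```

```text
time_s: 21.35
eef_pos: [519.8, 442.8, 24.7]
ee_rot: [-0.0, -0.041, 0.999, -0.0]
force: [0.3, -1.4, 3.0]
grip_width: 0.136
grip_force: 51.0
time_s: 21.65
eef_pos: [520.4, 442.5, 23.4]
ee_rot: [0.001, -0.041, 0.999, -0.0]
force: [-2.5, -6.2, 13.4]
grip_width: 0.131
grip_force: 54.6
```

```bash
python3 -m handwheel '[[[0.65,0,0,0,0],[0.6,0,0,0,0],[0.5,0,0,0,0],[0.4,0,0,0,0],[0.3,0,0,0,0],[0.3,0,0,0,0]]]' 25;python3 -m handwheel '[[[0.3,0,0,0.3,0],[0.3,0,0,0.5,0],[0.3,0,0,0.5,0],[0.3,-0.5,-0.5,0.5,0],[0.3,-0.5,-0.6,0.5,0],[0.3,-0.5,-0.6,0,0],[0.3,-0.5,-0.6,0,0],[0.3,0,-0.6,0,0],[0.3,0,-0.6,0,0],[0.3,0,-0.6,0,0]]]'
python3 - <<'E'
from h import *
import pickle
t=cap('top');pickle.dump(t,open('top3.pkl','wb'));c=cap('scene');i=cv2.resize(c['img'][150:230,150:255],None,fx=4,fy=4,interpolation=cv2.INTER_CUBIC)
j=cv2.resize(t['img'][165:235,148:220],None,fx=5,fy=5,interpolation=cv2.INTER_CUBIC)
o=np.zeros((350,780,3),np.uint8);o[:320,:420]=i;o[:,420:]=j;cv2.imwrite('pics/l4.png',o)
E
```

```text
time_s: 22.25
eef_pos: [519.6, 443.0, 21.6]
ee_rot: [-0.0, -0.042, 0.999, -0.0]
force: [-0.6, -0.2, -0.3]
grip_width: 0.352
grip_force: 0.1
time_s: 23.25
eef_pos: [419.7, 237.0, 138.1]
ee_rot: [0.001, -0.042, 0.999, 0.0]
force: [1.1, -0.2, 0.2]
grip_width: 0.35
grip_force: 0.0
```

View pics/l4.png

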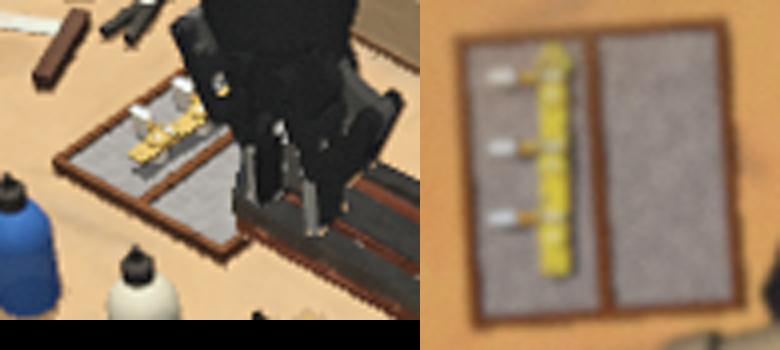

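The picture shows left_head flat in the left bay, its plate running from (553,43) to (556,275) in the right part, somewhat towards +x. That was my 14th picture, so from here I check numerically.

```bash
cat >> h.py <<'E'
T0,TY=534.9+423.2j,np.radians(4.87)
def intray(c,u,v,z):
    p=ray(c,u,v,z); q=(p[0]+1j*p[1]-T0)*np.exp(-1j*TY); return np.round([q.real,q.imag],1)
E
python3 - <<'E'
from h import *
import pickle
t=pickle.load(open('top3.pkl','rb'))
f=lambda a,b:((a-420+.5)/5-.5+148,(b+.5)/5-.5+165)
for n,p,z in(('scroll',(553,43),21),('square',(556,275),21),('cog43',(550,80),24),('cog6',(553,148),24),('cog-31',(555,217),24),('knob43',(500,77),24),('knob6',(500,148),24),('knob-31',(500,218),24),('TL',(458,40),11),('TR',(727,22),11),('BR',(741,305),11),('BL',(477,325),11)):print(n,intray(t,*f(*p),z))
E
```

```text
scroll [68.8 17.6]
square [-52.7  23.6]
cog43 [49.  19.6]
cog6 [13.3 20.2]
cog-31 [-22.7  21.5]
knob43 [52.5 45.4]
knob6 [15.4 47.7]
knob-31 [-21.1  50. ]
TL [75.8 70.1]
TR [ 74.9 -72.2]
BR [-75.3 -69.6]
BL [-75.3  69.2]
```

left_head is flat at about (+8, +34) in the tray frame, within tolerance. Now right_head, with a firmer grip and gentler motion.

```bash
python3 -m handwheel '[[[0.3,0.3,-0.1,0.2,0],[0.3,0.5,-0.2,0,-0.2],[0.3,0.6,-0.3,0,-0.2],[0.3,0.6,-0.3,0,-0.2],[0.3,0.6,-0.3,0,-0.2],[0.3,0.6,-0.3,0,-0.2],[0.3,0.5,-0.3,0,-0.2],[0.3,0.4,-0.2,0,-0.1],[0.3,0.1,-0.04,0,0],[0.3,0,0,0,0]]]' 80;  python3 -m handwheel '[[[0.3,0,0,-0.3,0],[0.3,0,0,-0.5,0],[0.3,0,0,-0.5,0],[0.3,0,0,-0.3,0],[0.3,0,0,-0.1,0],[0.3,0,0,0,0],[0.3,0,0,0,0]]]'
```

```text
time_s: 24.35
eef_pos: [629.8, 136.4, 147.0]
ee_rot: [0.0, 0.049, 0.999, 0.0]
force: [-0.6, 0.3, 0.7]
grip_width: 0.352
grip_force: 0.0
time_s: 25.05
eef_pos: [630.2, 136.2, 63.1]
ee_rot: [0.001, 0.049, 0.999, 0.0]
force: [-0.6, -0.7, 0.1]
grip_width: 0.352
grip_force: 0.0
```

```bash
python3 -m handwheel '[[[0.3,-0.02,-0.03,-0.2,0],[0.3,0,0,-0.2,0],[0.3,0,0,-0.2,0],[0.3,0,0,-0.16,0],[0.3,0,0,-0.06,0],[0.3,0,0,0,0],[0.3,0,0,0,0]]]';python3 -m handwheel '[[[0.6,0,0,0,0],[0.8,0,0,0,0],[1,0,0,0,0],[1,0,0,0,0],[1,0,0,0,0],[1,0,0,0,0],[1,0,0,0,0]]]' 80;python3 -m handwheel '[[[1,0,0,0.1,0],[1,0,0,0.2,0],[1,0,0,0.3,0],[1,0,0,0.3,0],[1,0,0,0.3,0],[1,0,0,0.2,0],[1,0,0,0.1,0],[1,0,0,0,0]]]'
python3 - <<'E'
from h import *
import pickle
pickle.dump((cap('scene'),ctrl.sense()),open('r1.pkl','wb'))
E
```

```text
time_s: 25.75
eef_pos: [628.9, 134.5, 21.0]
ee_rot: [0.0, 0.049, 0.999, 0.0]
force: [0.3, 0.5, 0.5]
grip_width: 0.351
grip_force: 0.0
time_s: 26.45
eef_pos: [629.0, 134.5, 21.4]
ee_rot: [0.0, 0.049, 0.999, 0.0]
force: [-1.3, -0.3, 5.8]
grip_width: 0.125
grip_force: 78.3
time_s: 27.25
eef_pos: [628.9, 134.5, 96.5]
ee_rot: [0.0, 0.049, 0.999, 0.0]
force: [-0.5, 0.6, -1.3]
grip_width: 0.125
grip_force: 78.3
```

The left head's slip is explained: its tail passed below the headstock top (z = 100) while I moved back. This time I'll rise to about 160 first.

```bash
python3 -m handwheel '[[[1,0,0,0.2,0],[1,0,0,0.4,0],[1,0,0,0.4,0],[1,0,0,0.2,0],[1,-0.1,0.1,0,0],[1,-0.2,0.3,0,0.1],[1,-0.25,0.4,0,0.15],[1,-0.25,0.5,0,0.15],[1,-0.25,0.5,0,0.15],[1,-0.2,0.5,0,0.15]]]';python3 -m handwheel '[[[1,-0.15,0.5,0,0.15],[1,-0.1,0.5,0,0.15],[1,-0.05,0.5,0,0.15],[1,0,0.5,0,0.1],[1,0,0.4,0,0.06],[1,0,0.18,0,0],[1,0,0,0,0],[1,0,0,0,0]]]'
```

```text
time_s: 28.3
eef_pos: [563.9, 251.4, 154.5]
ee_rot: [-0.001, -0.001, 1.0, -0.0]
force: [0.7, 0.5, -1.9]
grip_width: 0.128
grip_force: 78.3
time_s: 29.1
eef_pos: [550.8, 378.0, 155.3]
ee_rot: [-0.0, -0.042, 0.999, -0.0]
force: [0.4, -0.0, 0.2]
grip_width: 0.125
grip_force: 78.3
```

```bash
python3 -m handwheel '[[[1,0,0,-0.2,0],[1,0,0,-0.4,0],[1,0,0,-0.5,0],[1,0,0,-0.5,0],[1,0,0,-0.4,0],[1,0,0,-0.3,0],[1,0,0,-0.2,0],[1,0,0,-0.1,0],[1,0,0,0,0]]]';python3 -m handwheel '[[[1,0,0,-0.08,0],[1,0,0,-0.08,0],[1,0,0,-0.04,0],[1,0,0,-0.02,0],[1,0,0,0,0]]]'
```

```text
time_s: 30.0
eef_pos: [551.2, 378.4, 25.6]
ee_rot: [-0.0, -0.042, 0.999, -0.0]
force: [0.1, 1.0, -1.3]
grip_width: 0.126
grip_force: 78.3
time_s: 30.5
eef_pos: [551.2, 378.5, 14.7]
ee_rot: [-0.0, -0.042, 0.999, -0.0]
force: [-0.3, 0.5, -1.3]
grip_width: 0.125
grip_force: 78.3
```

```bash
python3 -m handwheel '[[[1,0,0,-0.03,0],[1,0,0,0,0]]]'; python3 -m handwheel '[[[0.65,0,0,0,0],[0.6,0,0,0,0],[0.5,0,0,0,0],[0.4,0,0,0,0],[0.4,0,0,0,0],[0.4,0,0,0.2,0],[0.4,0,0,0.5,0],[0.4,0,0,0.7,0],[0.4,0,0,0.7,0],[0.4,0,0,0.7,0]]]' 40; python3 -m handwheel '[[[-0.3,-0.4,-0.3,0,0],[-0.3,-0.6,-0.4,0,0],[-0.3,-0.7,-0.6,0,0],[-0.3,-0.7,-0.6,0,0],[-0.3,-0.6,-0.6,0,0],[-0.3,-0.4,-0.4,0,0],[-0.3,-0.1,-0.2,0,0],[-0.3,0,0,0,0]]]'
python3 - <<'E'
from h import *
import pickle
t=cap('top');pickle.dump((t,cap('scene')),open('r2.pkl','wb'))
i=t['img'][165:235,148:220].astype(int);m=((i[...,2]>140)&(i[...,1]>120)&(i[...,0]<90))
for k,h in enumerate(cv2.connectedComponentsWithStats(m.astype('uint8'))[2]):
    if 25<h[4]<500:
        ys,xs=np.nonzero(cv2.connectedComponents(m.astype('uint8'))[1]==k)
        a,b=ys.argmin(),ys.argmax()
        print(h,'top',intray(t,148+xs[a],165+ys[a],21),'bot',intray(t,148+xs[b],165+ys[b],21),'mean',intray(t,148+xs.mean(),165+ys.mean(),21))
w=((i.min(2)>160))
n,l,st,ce=cv2.connectedComponentsWithStats(w.astype('uint8'))
for k in range(1,n):
    if st[k,4]>5:print('white',st[k,4],intray(t,148+ce[k][0],165+ce[k][1],24))
E
```

```text
time_s: 30.7
eef_pos: [551.1, 378.5, 13.2]
ee_rot: [-0.0, -0.042, 0.999, -0.0]
force: [0.7, -0.8, -1.0]
grip_width: 0.121
grip_force: 78.3
time_s: 31.7
eef_pos: [551.1, 378.4, 155.7]
ee_rot: [0.0, -0.042, 0.999, 0.0]
force: [0.7, -1.7, -0.0]
grip_width: 0.296
grip_force: 0.0
time_s: 32.5
eef_pos: [376.6, 223.1, 154.2]
ee_rot: [0.001, -0.042, 0.999, 0.0]
force: [-0.2, -1.2, -0.0]
grip_width: 0.654
grip_force: 0.0
[35  2 33 41 79] top [ 81.3 -35.1] bot [-27.2 -75.1] mean [ 44.5 -62.4]
[ 5  6 11 63 98] top [78.7 72.5] bot [-84.2  69.3] mean [-5.9 70.5]
[24  8  6 20 61] top [69.5 20.7] bot [19.7 23.8] mean [42.2 17.3]
[ 46  11  12  45 156] top [ 56.8 -44. ] bot [-59.3 -49.4] mean [  1.4 -48.2]
[25 30  5 13 44] top [11.4 19.1] bot [-20.3  15.9] mean [-6.  19.8]
[25 44  5 11 37] top [-25.4  18.8] bot [-50.8  28.2] mean [-41.5  22.1]
[47 47 23 18 46] top [-40.4 -76.8] bot [-82.1 -40.1] mean [-70.8 -64.3]
white 8 [53.8 45.6]
white 14 [ 31.8 -20.8]
white 13 [15.9 47.4]
white 14 [ -5.1 -20.1]
white 13 [-20.6  49.7]
white 16 [-42.3 -20.1]
```

Right head centre is at about (0.8, -34.5) in the tray frame, left head at about (9.5, 34). I'll check the left head's flatness in stereo, and get the bottle and well positions.

```bash
python3 - <<'E'
from h import *
import pickle
t,s=pickle.load(open('r2.pkl','rb'))
def tri(p,q):
    A=[];b=[]
    for c,(u,v) in((t,p),(s,q)):
        K,R,T=[np.array(c[k],float) for k in('K','R','t')];P=K@np.c_[R,T.reshape(3)]
        for r,w in((0,u),(1,v)):
            m=w*P[2]-P[r];A.append(m[:3]);b.append(-m[3])
    x,res,_,_=np.linalg.lstsq(np.array(A),np.array(b),rcond=None);return x,res
def blobs(c,box):
    y0,y1,x0,x1=box;w=(c['img'][y0:y1,x0:x1].astype(int).min(2)>165).astype('uint8')
    n,l,st,ce=cv2.connectedComponentsWithStats(w);return [ce[k]+[x0,y0] for k in range(1,n) if st[k,4]>4]
tb=blobs(t,(165,235,148,220)); sb=blobs(s,(140,230,150,260))
print(np.round(sb,1).tolist())
for p in tb:
    X=ray(t,*p,24); e=proj(s,X); q=min(sb,key=lambda q:np.linalg.norm(q-e),default=None)
    x,r=tri(p,q);print(X.round(0),'exp',e.round(1),'near',q.round(1),'tri',x.round(1),r)
# bottle caps dark blobs on mat unsuited; report wells: gray lining components in top
hsv=cv2.cvtColor(t['img'][125:205,225:335],cv2.COLOR_BGR2HSV)
m=((hsv[...,1]<70)&(hsv[...,2]>80)).astype('uint8')
n,l,st,ce=cv2.connectedComponentsWithStats(m)
for k in range(1,n):
    if st[k,4]>60:print('well',st[k],ray(t,*(ce[k]+[225,125]),8).round(1),ray(t,*(ce[k]+[225,125]),20).round(1))
E
```

```text
[[166.9, 140.3], [157.0, 155.2], [178.3, 189.5], [205.9, 192.0], [196.9, 204.0], [185.1, 224.2]]
[584. 473.  24.] exp [207. 164.] near [205.9 192. ] tri [ 602.4  510.4 -103.6] [251632.2047661]
[568. 405.  24.] exp [220.9 177.8] near [205.9 192. ] tri [556.7 434.8 -32.6] [1.37221376e+08]
[547. 471.  24.] exp [196.6 170.7] near [205.9 192. ] tri [569.  484.7 -67. ] [84484927.27763043]
[532. 403.  24.] exp [210.8 184.9] near [205.9 192. ] tri [528.4 414.4  -3.7] [12529580.19717238]
[510. 471.  24.] exp [185.9 177.5] near [178.3 189.5] tri [504.8 492.9 -25. ] [27758567.84583749]
[494. 399.  24.] exp [200.7 192.6] near [205.9 192. ] tri [500.1 392.8  26.7] [15350323.91224259]
well [ 14  13  21  50 772] [634.2 252.6   8. ] [632.1 251.6  20. ]
well [ 53  18  21  50 772] [622.7 148.2   8. ] [620.7 148.5  20. ]
well [ 35  32  17  17 217] [628.4 200.4   8. ] [626.3 200.1  20. ]
well [ 75  36  19  19 283] [616.6  93.3   8. ] [614.6  94.2  20. ]
```

```bash
python3 -m handwheel '[[[-0.5,0,-0.3,0.3,-0.2],[-0.5,0,-0.6,0.2,-0.2],[-0.5,0.2,-0.7,0,-0.3],[-0.5,0.4,-0.7,0,-0.3],[-0.5,0.4,-0.5,0,-0.2],[-0.5,0.4,-0.2,0,-0.1],[-0.5,0,0,0,0]]]'
python3 - <<'E'
from h import *
import pickle
t=cap('top');s=cap('scene');pickle.dump((t,s),open('r3.pkl','wb'))
# scene warp onto the tray plane at z: compare plate mask of both heads at head heights
def warp(c,z):
    xs=np.arange(90,-91,-1);ys=np.arange(80,-81,-1)
    mx=np.zeros((len(xs),len(ys)),np.float32);my=mx.copy()
    for i,x in enumerate(xs):
        for j,y in enumerate(ys):
            q=T0+(x+1j*y)*np.exp(1j*TY);mx[i,j],my[i,j]=proj(c,[q.real,q.imag,z])
    return cv2.remap(c['img'],mx,my,cv2.INTER_CUBIC)
for z in(21,):
  for n,c in(('top',t),('scene',s)):
    w=warp(c,z).astype(int)
    g=(w[...,2]-w[...,0]).clip(0)  # yellow measure
    for nm,(j0,j1) in(('L',(45,72)),('R',(110,140))):
        m=g[10:171,j0:j1]>70
        out=[]
        for xc in(40,25,-12,-40,-48):
            r=m[80-xc-5:80-xc+6]; jj=np.nonzero(r)[1]
            out.append((xc,round(80-(j0+jj.mean()),1) if len(jj) else None,len(jj)))
        print(n,nm,out)
E
```

```text
time_s: 33.3
eef_pos: [448.8, 72.4, 178.1]
ee_rot: [0.0, 0.05, 0.999, -0.0]
force: [-1.1, 0.4, 0.0]
grip_width: 0.752
grip_force: 0.0
top L [(40, np.float64(19.2), 161), (25, np.float64(20.3), 161), (-12, np.float64(21.9), 165), (-40, np.float64(23.6), 165), (-48, np.float64(23.6), 140)]
top R [(40, np.float64(-48.0), 161), (25, np.float64(-45.7), 167), (-12, np.float64(-45.1), 160), (-40, np.float64(-43.7), 137), (-48, np.float64(-44.5), 149)]
scene L [(40, np.float64(22.5), 181), (25, np.float64(21.4), 169), (-12, np.float64(23.3), 162), (-40, np.float64(25.8), 170), (-48, np.float64(25.5), 165)]
scene R [(40, np.float64(-46.3), 145), (25, np.float64(-35.8), 75), (-12, None, 0), (-40, np.float64(-38.7), 20), (-48, np.float64(-37.5), 92)]
```

The left head's plate lines up in both views at the flat height, and evenly along its length, so it is flat. Now the bottles go back. Amber first: I regrip at the TCP pose where I released it and return to the pose where I picked it up.

```bash
python3 -m handwheel '[[[-0.5,-0.2,0.3,0,0],[-0.5,-0.3,0.5,0,0],[-0.5,-0.3,0.6,0,0],[-0.5,-0.3,0.6,0,0],[-0.5,-0.2,0.5,0,0],[-0.5,-0.2,0.3,0,0],[-0.5,-0.02,0.07,0,0],[-0.5,0,0,0,0]]]'; python3 -m handwheel '[[[-0.5,0,0,-0.2,0],[-0.5,0,0,-0.4,0],[-0.5,0,0,-0.5,0],[-0.5,0,0,-0.5,0],[-0.5,0,0,-0.4,0],[-0.5,0,0,-0.2,0],[-0.5,0,0,-0.1,0],[-0.5,0,0,0,0]]]'
```

```text
time_s: 34.2
eef_pos: [369.9, 217.6, 178.3]
ee_rot: [0.0, 0.048, 0.999, -0.0]
force: [0.3, -0.5, 0.8]
grip_width: 0.753
grip_force: 0.0
time_s: 35.0
eef_pos: [370.3, 216.7, 63.1]
ee_rot: [-0.0, 0.049, 0.999, -0.0]
force: [0.1, 0.4, 0.6]
grip_width: 0.751
grip_force: 0.0
```

```bash
python3 -m handwheel '[[[-0.5,0.05,-0.01,-0.08,0],[-0.5,0,0,0,0],[0.2,0,0,0,0],[0.2,0,0,0,0],[0.2,0,0,0,0],[0.2,0,0,0,0],[0.2,0,0,0,0],[0.2,0,0,0,0]]]' 45; python3 -m handwheel '[[[0.2,0,0,0.1,0],[0.2,0,0,0.3,0],[0.2,0,0,0.5,0],[0.2,0,0,0.5,0],[0.2,0,0,0.5,0],[0.2,0,0,0.5,0],[0.2,0,0,0.3,0],[0.2,0,0,0.1,0],[0.2,0,0,0,0]]]';  python3 -m handwheel '[[[0.2,0.2,-0.1,0,0],[0.2,0.4,-0.2,0,0],[0.2,0.6,-0.3,0,0],[0.2,0.7,-0.35,0,0],[0.2,0.7,-0.35,0,0],[0.2,0.7,-0.35,0,0],[0.2,0.6,-0.32,0,0],[0.2,0.5,-0.25,0,0],[0.2,0.3,-0.15,0,0],[0.2,0.1,-0.05,0,0]]]'; python3 -m handwheel '[[[0.2,0,0,0,0],[0.2,0,0,0,0]]]'
```

```text
time_s: 35.8
eef_pos: [373.0, 216.4, 60.1]
ee_rot: [0.001, 0.048, 0.999, -0.0]
force: [-2.4, -2.4, 7.9]
grip_width: 0.486
grip_force: 44.4
time_s: 36.7
eef_pos: [372.7, 216.5, 199.5]
ee_rot: [0.0, 0.049, 0.999, 0.0]
force: [-0.7, 0.2, -2.2]
grip_width: 0.486
grip_force: 45.8
time_s: 37.7
eef_pos: [613.7, 93.9, 197.3]
ee_rot: [-0.001, 0.049, 0.999, -0.0]
force: [-0.7, 0.1, -2.4]
grip_width: 0.484
grip_force: 45.8
time_s: 37.9
eef_pos: [612.1, 95.8, 198.8]
ee_rot: [-0.001, 0.048, 0.999, 0.0]
force: [-0.6, -0.5, -0.8]
grip_width: 0.482
grip_force: 45.8
```

```bash
python3 -m handwheel '[[[0.2,0.04,-0.02,-0.2,0],[0.2,0,0,-0.4,0],[0.2,0,0,-0.5,0],[0.2,0,0,-0.5,0],[0.2,0,0,-0.4,0],[0.2,0,0,-0.2,0],[0.2,0,0,-0.1,0],[0.2,0,0,0,0]]]'; 
```

```text
time_s: 38.7
eef_pos: [614.6, 94.6, 84.3]
ee_rot: [-0.0, 0.048, 0.999, -0.0]
force: [0.2, 0.6, -0.3]
grip_width: 0.488
grip_force: 45.8
```

```bash
python3 -m handwheel '[[[0.2,-0.01,0,-0.1,0],[0.2,0,0,-0.1,0],[0.2,0,0,-0.08,0],[0.2,0,0,-0.06,0],[0.2,0,0,-0.04,0],[0.2,0,0,0,0]]]'; 
```

```text
time_s: 39.3
eef_pos: [614.1, 94.5, 65.0]
ee_rot: [-0.0, 0.049, 0.999, 0.0]
force: [-0.6, 1.7, -2.0]
grip_width: 0.488
grip_force: 45.8
```

In the well with no contact force. A last millimetre down, then release, keeping the opening narrow near the blue bottle.

```bash
python3 -m handwheel '[[[0.2,0,0,-0.02,0],[0.2,0,0,0,0],[-0.1,0,0,0,0],[-0.3,0,0,0,0],[-0.5,0,0,0,0],[-0.5,0,0,0,0],[-0.5,0,0,0.2,0],[-0.5,0,0,0.5,0],[-0.5,0,0,0.7,0],[-0.5,0,0,0.7,0]]]'; python3 -m handwheel '[[[-0.5,-0.2,0.2,0,0],[-0.5,-0.5,0.4,0,0],[-0.5,-0.6,0.5,0,0],[-0.5,-0.7,0.6,0,0],[-0.5,-0.7,0.6,0,0],[-0.5,-0.7,0.6,0,0],[-0.5,-0.6,0.6,0,0],[-0.5,-0.5,0.5,0,0],[-0.5,-0.3,0.3,0,0],[-0.5,0,0,0,0]]]'
```

```text
time_s: 40.3
eef_pos: [614.0, 94.5, 171.3]
ee_rot: [0.0, 0.049, 0.999, -0.0]
force: [-0.0, -0.9, -0.6]
grip_width: 0.747
grip_force: 0.0
time_s: 41.3
eef_pos: [372.2, 310.9, 169.5]
ee_rot: [-0.0, 0.047, 0.999, 0.0]
force: [0.4, 0.5, -0.3]
grip_width: 0.748
grip_force: 0.0
```

```bash
python3 -m handwheel '[[[-0.5,0.01,0.02,-0.3,0],[-0.5,0,0,-0.5,0],[-0.5,0,0,-0.5,0],[-0.5,0,0,-0.5,0],[-0.5,0,0,-0.3,0],[-0.5,0,0,-0.2,0],[-0.5,0,0,-0.15,0],[-0.5,0,0,0,0],[-0.5,0,0,0,0]]]'; python3 -m handwheel '[[[0.3,0,0,0,0],[0.3,0,0,0,0],[0.3,0,0,0,0],[0.3,0,0,0,0],[0.3,0,0,0,0],[0.3,0,0,0,0],[0.3,0,0,0,0]]]' 40;  python3 -m handwheel '[[[0.3,0,0,0.1,0],[0.3,0,0,0.3,0],[0.3,0,0,0.5,0],[0.3,0,0,0.5,0],[0.3,0,0,0.5,0],[0.3,0,0,0.5,0],[0.3,0,0,0.4,0],[0.3,0,0,0.1,0],[0.3,0,0,0,0]]]'; python3 -m handwheel '[[[0.3,0.2,-0.1,0,0],[0.3,0.4,-0.2,0,0],[0.3,0.6,-0.26,0,0],[0.3,0.7,-0.3,0,0],[0.3,0.8,-0.34,0,0],[0.3,0.7,-0.3,0,0],[0.3,0.7,-0.3,0,0],[0.3,0.5,-0.24,0,0],[0.3,0.3,-0.12,0,0],[0.3,0.14,-0.06,0,0]]]'; python3 -m handwheel '[[[0.3,0,0,0,0],[0.3,0,0,0,0]]]'
```

```text
time_s: 42.2
eef_pos: [375.1, 310.5, 47.3]
ee_rot: [0.0, 0.049, 0.999, 0.0]
force: [-0.7, 0.1, 0.7]
grip_width: 0.751
grip_force: 0.0
time_s: 42.9
eef_pos: [375.1, 310.7, 47.6]
ee_rot: [0.001, 0.048, 0.999, 0.0]
force: [-0.5, 0.3, 5.9]
grip_width: 0.435
grip_force: 39.6
time_s: 43.8
eef_pos: [374.7, 310.5, 191.9]
ee_rot: [0.0, 0.049, 0.999, 0.0]
force: [1.1, 0.2, -0.7]
grip_width: 0.434
grip_force: 40.3
time_s: 44.8
eef_pos: [627.7, 197.9, 189.6]
ee_rot: [-0.001, 0.049, 0.999, -0.0]
force: [-0.9, 0.4, -0.9]
grip_width: 0.434
grip_force: 40.3
time_s: 45.0
eef_pos: [626.1, 199.7, 191.2]
ee_rot: [-0.001, 0.048, 0.999, -0.0]
force: [-0.6, 0.1, -0.4]
grip_width: 0.43
grip_force: 40.3
```

```bash
python3 -m handwheel '[[[0.3,0.02,0.02,-0.2,0],[0.3,0,0,-0.4,0],[0.3,0,0,-0.5,0],[0.3,0,0,-0.5,0],[0.3,0,0,-0.4,0],[0.3,0,0,-0.3,0],[0.3,0,0,-0.1,0],[0.3,0,0,0,0]]]'
```

```text
time_s: 45.8
eef_pos: [627.4, 200.7, 71.5]
ee_rot: [-0.0, 0.048, 0.999, -0.0]
force: [0.8, -0.3, -1.0]
grip_width: 0.438
grip_force: 40.3
```

```bash
python3 -m handwheel '[[[0.3,0,0,-0.1,0],[0.3,0,0,-0.1,0],[0.3,0,0,-0.08,0],[0.3,0,0,-0.06,0],[0.3,0,0,-0.04,0],[0.3,0,0,0,0]]]'
```

```text
time_s: 46.4
eef_pos: [627.6, 200.4, 52.5]
ee_rot: [-0.0, 0.049, 0.999, -0.0]
force: [0.5, 0.0, -1.2]
grip_width: 0.439
grip_force: 40.3
```

```bash
python3 -m handwheel '[[[0.3,0,0,-0.02,0],[0.3,0,0,0,0],[-0.1,0,0,0,0],[-0.3,0,0,0,0],[-0.5,0,0,0,0],[-0.5,0,0,0,0],[-0.5,0,0,0.2,0],[-0.5,0,0,0.5,0],[-0.5,0,0,0.7,0],[-0.5,0,0,0.7,0]]]'; python3 -m handwheel '[[[-0.5,-0.3,0,0.5,0],[-0.5,-0.5,0.2,0.3,0],[-0.5,-0.7,0.4,0.2,0],[-0.5,-0.7,0.5,0,0],[-0.5,-0.7,0.5,0,0],[-0.5,-0.7,0.5,0,0],[-0.5,-0.7,0.5,0,0],[-0.5,-0.5,0.5,0,0],[-0.5,-0.3,0.3,0,0],[-0.5,0,0,0,0]]]'
python3 - <<'E'
from h import *
import pickle
t0=pickle.load(open('top.pkl','rb'))['img'].astype(int);s0=pickle.load(open('scene.pkl','rb'))['img'].astype(int)
t=cap('top');s=cap('scene');pickle.dump((t,s),open('r4.pkl','wb'))
# bottles: shift of each image patch against the start pictures (bottle started in its well)
for n,a,b,c in(('top',t0,t['img'],t),('scene',s0,s['img'],s)):
    for nm,X,hw in(('white',[626,200,70],(14,16)),('amber',[614,94,80],(14,18)),('blueR',[610,8,60],(12,14)),('glue',None,None),('mallet',None,None)):
        if X is None:
            u,v={'topglue':(314,257),'topmallet':(370,257),'sceneglue':(267,275),'scenemallet':(330,327)}[n+nm];hw=(14,20) if nm=='glue' else (45,22)
        else: u,v=proj(c,X).astype(int)
        T=a[v-hw[1]:v+hw[1],u-hw[0]:u+hw[0]].astype('uint8');S=b[v-hw[1]-10:v+hw[1]+10,u-hw[0]-10:u+hw[0]+10]
        r=cv2.matchTemplate(S,T,cv2.TM_CCOEFF_NORMED);_,m,_,l=cv2.minMaxLoc(r);print(n,nm,'shift px',l[0]-10,l[1]-10,round(m,3))
E
```

```text
time_s: 47.4
eef_pos: [627.5, 200.5, 158.7]
ee_rot: [0.0, 0.049, 0.999, 0.0]
force: [0.4, -0.4, -0.8]
grip_width: 0.749
grip_force: 0.0
time_s: 48.4
eef_pos: [371.0, 372.0, 207.8]
ee_rot: [0.0, 0.047, 0.999, 0.0]
force: [0.2, 0.2, 0.1]
grip_width: 0.751
grip_force: 0.0
top white shift px 0 0 0.843
top amber shift px 0 0 0.982
top blueR shift px 0 0 0.999
top glue shift px 0 0 0.997
top mallet shift px 0 0 0.991
scene white shift px 0 0 0.917
scene amber shift px 1 0 0.956
scene blueR shift px 0 0 1.0
scene glue shift px 0 0 0.999
scene mallet shift px 0 0 1.0
```

Both bottles match their starting images to within a pixel, and the mallet and glue bottle have not moved. I'm handing the job in.

```bash
python3 -c "from rig import ctrl;print(ctrl.finish_job())"
```

```text
the job is handed in; nothing more can be done
None
```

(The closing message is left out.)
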